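Press a felt wheel home with locking pliers

ROBOT

A 7-joint arm with a two-finger parallel gripper is mounted at the origin on a cart in front of the work surface, level with it; the furniture and walls round the work are solid. World frame = base frame: x ahead of the robot, y to its left, z up, the work surface at z = 0. Lengths are in m, angles in rad, forces in N, time in s.
With the tool pointing down it reaches from about 0.35 to 0.9 m from the base axis. Payload 8.1 kg.
Tool frame: the origin (TCP) lies midway between the tips of the shut fingers; the grasp point (between the pads) lies 19 mm behind it; z points along the fingers, y is the line along which they close (so a half turn about z gives the same grasp; the last joint's range is limited). The gripper opens to 92 mm and grips with 3 to 60 N. Pads are 19 mm wide; open, the fingers measure 130 mm over their backs; the gripper's body (75 mm by 190 mm) begins 47 mm behind the grasp point.
Start: joints at [1.2, 0.434, 0.025, 1.573, -0.012, 1.134, -0.075], TCP at [0.165, -0.603, 0.227] pointing down, gripper open.
Joint ranges: [-2.62, 2.62], [-0.44, 2.09], [-1.27, 1.32], [0.08, 2.57], [-1.32, 4.46], [0.12, 2], [-2.74, 2.74]. Speed limits (rad/s): [2.22, 2.22, 3.01, 3.01, 3.14, 3.14, 3.14].

INTERFACE

Orientations are given as a rotation vector (axis times angle).
In Python, from cell import arm gives the robot as it stands.
- The arm moves only by the tool carry_out, never from a script. Its arguments are lists of equal length, an entry for each row: "claw": the finger opening in cm, from 0 to 9.18; "delta_pos": the shift along the tool's x, y, z in cm, a list of three; "angular": the turn, a rotation vector about the tool's x, y, z in rad, a list of three. In form: {"claw": [claw, ...], "delta_pos": [[dx, dy, dz], ...], "angular": [[ax, ay, az], ...]}. A call has 1 to 20 rows; each row shifts and turns the commanded pose from where the row before left it, along the tool's axes as they then stand; what a row does not reach is not made up. A row lasts 1/10 s, in which the tool goes at most 50 mm and 8.59 degrees, less where a joint would pass 70% of its speed; a pose out of reach is approached as far as the arm can. A call with a gripper value outside its range is refused whole. The fingers move at their own pace and stop on an object; "force" is the grip in N (left out, the last holds). Time passes only in rows, so rows that do not move let the fingers close. It gives the time, the measured TCP pose, the force, the opening and the grip force at its end, in the units of the state.
- arm.observe(): the state, without advancing time (a new reading comes with each control period).
- arm.get_image(name): name is "scene" or "top"; returns a dict with "frame" (400x640x3 uint8, red, green, blue), "mtx" (3x3 intrinsics, pixels), "T" (4x4, takes a point from camera to world coordinates). Camera axes: x right, y down, z forward; pixel columns grow to the right and rows downward; lengths in m; the calibration is good to about 2 mm. A picture is of the moment at which its call begins. There is no depth.
- arm.sign_off(): hands the job in; it is judged then, once.
Trained networks look in a picture, given as the dict that the camera call returned (one of the last four; its "shot" number tells which), for a name from the list of things; names that differ only in an ending like _2 or _b are one class to them, and where a whole thing is asked for, a point or a joint stands for the part that bears it (a point fixed in the world has none). Each returns a list of dicts, best first, with "conf" (0 to 1); they miss things now and then, are a little off and sometimes report something else, mostly with a low value. They report only what shows in the picture. A call takes as long as a camera call. They do not tell look-alikes from the thing itself.
- arm.look_for(label, picture): "centre" ([column, row] as shares, 0 to 1, of the picture: columns of its width, rows of its height, amid what is visible of it).
- arm.trace(label, picture): "region" (400x640 bool, what is visible of it) and "centre" ([column, row] as shares, 0 to 1, of the picture: columns of its width, rows of its height, amid what is visible of it).
- arm.place_of(label, picture): "centre" ([column, row] as shares, 0 to 1, of the picture: columns of its width, rows of its height: a listed point, or the origin of a listed thing).
The state is a dict: "clock": time; "joints": joint angles; "dq": joint speeds; "joint_efforts": joint torques, N m; "position": TCP position; "ee_rot": TCP orientation; "force": force on the tool from outside, world axes, zero at the start; "ft_torque": the same for the moment, N m; "width": opening from 0.0 (shut) to 1.0 (fully open); "gripper_force": force on a finger pad.
Only numpy, scipy, OpenCV 4.12 (cv2) and the standard library are available. Lean on these libraries where they do the work, as an engineer would, in place of code of your own. Each camera call takes 0.05 s, during which the arm holds its last target. There are 200 camera calls.

TASK

Use the bench-mounted locking pliers to press the felt wheel fully home on its steel arbor: push the loose handle shut until it snaps over centre and stays locked by itself, but stop there, because leaning on it with 25 N or more bends the handle. Let go, then flick the red-tipped release lever so that the jaws spring open, and lay the finished wheel and arbor in the grey tray without disturbing the bottle, tin, jar or compound bar.

Things in the scene. Friction and masses are not known exactly. Their poses are not given: they have to be found in the camera images.
- clamp_base: Locking C-clamp pliers bolted flat on a dark steel plate (8 mm thick), fixed. Origin on the counter under the moving jaw's pivot; x points away from the robot at yaw 0, y (to the left) along the pliers from the jaws to the handles, z up. 'Clamp frame' below, in mm. The pliers lie level, mid-plane 45 above the counter: jaws 37 to 53, fixed handle up to 57. Moving jaw and handle are on the -x side.
- fixed_handle (a point): Middle of the pliers' fixed handle, which runs along clamp y from 0 back to y=138 between x=2 and x=28, and ends in a black adjusting knob, diameter 18, to y=166. Do not handle it.
- cradle (a point): Centre of the press line between the jaws (clamp x=33, y=-95, 45 mm up), over a black V cradle 22 mm long and 17 wide whose top is 37 mm up; 55 mm free on either side along y. Pressing is along clamp x: spring-backed fixed pad at x=53 (set a little differently each time); moving pad at x=-22 open, near x=0 locked, 22 mm across.
- arbor: Steel arbor, loose in the cradle, felt wheel on its nose, 170 g (varies a third). Origin on its axis at the flange face the wheel seats on; x along the axis to the tail, level. Flange diameter 30, x 0 to 4 mm; plain body diameter 20, x 4 to 40: grip it across from above at x=22, fingers either side of the cradle. Wheel diameter 44, 16 thick with a hub 2 mm proud: x -18 to 0 when home.
- felt_wheel (a joint): How far the felt wheel stands off the arbor's flange, m: 0 = fully home (it may read -0.0003 under load); starts at 3 to 5.5 mm. A tight press fit that slides at about 20 N and stays where it is pressed.
- handle: The moving handle with its black ribbed grip. What a finger at the push point feels on closing: 2 to 4 N, then the jaws meet the work and it takes 7 to 15 N in one or two humps while the wheel slides on and the jaws bite; then the push dies away to nothing at dead centre, the handle snaps 4 mm ahead to its hard stop and the force climbs again. Only then does it stay shut by itself.
- handle_push (a point): Middle of the outer (-x) face of the moving handle's black grip, 45 mm up; moves with it; its x axis points into the grip. Grip 18 wide, 23 high, running 66 mm towards the jaws and 38 away from here. Open, it is at clamp x=-102, y=136 and a light spring (2 to 4 N) holds it there. To close, push here along clamp +x (some cm); where it locks has to be felt. It bends at 25 N of finger force.
- release_lever (a joint): Angle of the release lever in the handle, rad: 0 at rest, up to 0.4 as its tail is drawn along clamp -x, away from the fixed handle. When locked, its nose meets the link at about 0.03 and breaks the lock between 0.04 and 0.15, with up to about 15 N at the tail; the handle then springs back open by itself.
- release_tip (a point): Middle of the inner (clamp +x) face of the lever's red tail tab, which sticks out behind the end of the handle and moves with it; tab 5 mm thick, 18 high, 32 long along the handle, 45 mm up, with free room round it and the nearest part (black knob) 30 mm off when locked. Put closed fingers against this inner face and draw along clamp -x by 10 to 30 mm, under 25 N.
- tray: Grey tray for finished work, fixed, 120 x 100 mm (x by y), walls 22 mm high and 3 mm thick, black liner; origin at the centre of its underside, inner floor 6.5 mm above the counter.
- oil_bottle: White oil bottle with a red spout, diameter 41, 113 mm high, origin at the centre of its foot. Leave alone.
- compound_bar: Bar of polishing compound, half red and half wrapped, 27 x 70 x 22 mm, origin at the centre of its underside, long along its y. Leave alone.
- tin: Round flat tin with a blue lid label, diameter 64, 24 mm high, origin at the centre of its underside. Leave alone.
- bur_jar: Small clear jar with a white lid, diameter 41, 49 mm high, origin at the centre of its underside. Leave alone.
There are look-alikes about, which are no part of the job. Leave any green look-alike of the arbor alone.

How it is judged:
On the way, in this order (a step that is already met when the one before it is completed fails the run):
1. the pliers are locked over centre by themselves, the fingers off the handle, and the wheel is pressed home (x of handle_push in the frame of clamp_base above -0.058 m and value of joint felt_wheel below 0.0008 m and contact force between the fingers and handle below 0.5 N), for 0.3 s.
2. the release lever is flicked (value of joint release_lever above 0.03 rad).
At the end, for the whole second after the job is handed in: The pliers stand open (handle push point beyond x=-85 mm in the clamp frame), the felt wheel is home on its arbor within 0.8 mm, and the arbor lies inside the tray (its origin within 50 mm along x and 40 mm along y of the tray's centre and less than 50 mm above the tray's underside), at rest (x of handle_push in the frame of clamp_base below -0.085 m and value of joint felt_wheel below 0.0008 m and x of arbor in the frame of tray between -0.05 and 0.05 m and y of arbor in the frame of tray between -0.04 and 0.04 m and z of arbor in the frame of tray below 0.05 m and linear speed of arbor below 0.03 m/s); the robot touches nothing.
It fails at once if the handle is pushed with more than 25 N (contact force between the fingers and handle above 25 N).
It fails at once if the release lever is pulled with more than 25 N (contact force between the fingers and release_lever above 25 N).
It fails at once if a bystander (bottle, bar, tin, jar) is moved more than 20 mm (distance of any of oil_bottle, compound_bar, tin, bur_jar from where it was at the start of the episode above 0.02 m).
It also fails if it takes over 72 s, if anything falls off the work surface, if the arm or the gripper's body presses on something with over 40 N, if the wrist force passes 120 N, or if a joint passes its speed limit or range.

## Working session

There is one attempt and no reset: what is moved stays moved. The work goes in short steps, Python scripts to look and compute and a tool call to move; the robot and the scene stay as the last step left them, time stands still between calls to the robot, and variables do not carry over. Pictures are saved under pics/ and viewed, at most 10 in all, crops included, and the job is handed in when it is done.

Besides the shell and the picture viewer there is one more tool, called after "Emit:" by a JSON object that holds its "api" and its "payload", one argument or row to a line. carry_out: Moves the arm, as the interface text tells. Its arguments: {"type":"object","properties":{"claw":{"type":"array","items":{"type":"number"}},"delta_pos":{"type":"array","items":{"type":"array","items":{"type":"number"}}},"angular":{"type":"array","items":{"type":"array","items":{"type":"number"}}},"force":{"type":"number"}},"required":["claw","delta_pos","angular"]}

```bash
mkdir -p pics; ls; cat > h.py <<'E'
from cell import arm
import numpy as np, cv2
from scipy.spatial.transform import Rotation as R
def ray(p,c):
    u=np.array([c[0]*640,c[1]*400,1.]);d=p["T"][:3,:3]@np.linalg.solve(p["mtx"],u);return p["T"][:3,3],d
def at(p,c,z):
    o,d=ray(p,c);return o+d*(z-o[2])/d[2]
def proj(p,X):
    c=np.linalg.inv(p["T"])@np.r_[X,1];q=p["mtx"]@c[:3];return q[:2]/q[2]
def tri(ps,cs):
    A=np.zeros((3,3));b=np.zeros(3)
    for p,c in zip(ps,cs):
        o,d=ray(p,c);d=d/np.linalg.norm(d);M=np.eye(3)-np.outer(d,d);A+=M;b+=M@o
    return np.linalg.solve(A,b)
E
python3 - <<'E'
from h import *
s=arm.observe();print(s)
P={}
for n in("scene","top"):
    P[n]=arm.get_image(n);cv2.imwrite(f"pics/{n}0.png",P[n]["frame"][:,:,::-1]);print(n,P[n]["T"][:3,3].round(3))
zs=dict(clamp_base=0,fixed_handle=.045,cradle=.045,arbor=.047,handle_push=.045,release_tip=.045,tray=0,oil_bottle=0,compound_bar=0,tin=0,bur_jar=0)
for l,z in zs.items():
    for n in P:
        for d in arm.place_of(l,P[n])[:3]:
            print(l,n,round(d["conf"],2),(np.array(d["centre"])*[640,400]).round(),at(P[n],d["centre"],z).round(4))
E
```

```text
pics
{'clock': 0.0, 'joints': array([ 1.20040103,  0.43522617,  0.02499138,  1.57410792, -0.01159714,
        1.13397745, -0.07510614]), 'dq': array([ 0.00118528,  0.00030023,  0.00012917, -0.00089917,  0.00095097,
       -0.00033941, -0.00031265]), 'joint_efforts': array([-1.52838138e-04, -6.67858243e+01,  9.84452069e-01, -3.14456141e+01,
       -6.06998219e-02,  4.28040465e-02,  1.64003327e-04]), 'position': array([ 0.16517692, -0.60224874,  0.22593901]), 'ee_rot': array([-3.11197350e+00, -4.19049096e-01,  5.66892959e-04]), 'force': array([-0.41159057,  0.22531737,  0.62322066]), 'ft_torque': array([-0.00981749,  0.0644471 , -0.0048792 ]), 'gripper_force': 0.0, 'width': 1.000286579970751}
scene [0.197 0.606 0.8  ]
top [0.367 0.029 1.183]
clamp_base scene 0.83 [319. 207.] [ 0.5042 -0.025   0.    ]
clamp_base top 0.73 [330. 197.] [ 0.5078 -0.0245 -0.    ]
clamp_base top 0.58 [369. 176.] [ 0.5626 -0.1229  0.    ]
fixed_handle scene 0.91 [295. 225.] [0.5124 0.0927 0.045 ]
fixed_handle top 0.66 [288. 188.] [0.5199 0.0813 0.045 ]
cradle top 0.93 [368. 177.] [ 0.5542 -0.1151  0.045 ]
crad
[... 463 characters left out ...]
 [ 0.4043 -0.3203  0.    ]
tray scene 0.43 [238. 322.] [0.5091 0.3494 0.    ]
tray top 0.71 [445. 239.] [ 0.4084 -0.3187  0.    ]
oil_bottle scene 0.73 [295. 220.] [0.5375 0.0463 0.    ]
oil_bottle scene 0.68 [345. 135.] [ 0.5695 -0.3463 -0.    ]
oil_bottle scene 0.41 [316. 171.] [ 0.5757 -0.1509 -0.    ]
oil_bottle top 0.66 [368. 176.] [ 0.5636 -0.1212  0.    ]
oil_bottle top 0.61 [455. 181.] [ 0.5569 -0.3448  0.    ]
compound_bar scene 0.51 [329. 172.] [ 0.5397 -0.162   0.    ]
compound_bar top 0.52 [361. 249.] [ 0.3777 -0.1052  0.    ]
tin scene 0.96 [236. 320.] [0.5158 0.3482 0.    ]
bur_jar scene 0.62 [268. 334.] [0.4387 0.3425 0.    ]
bur_jar top 0.74 [184. 215.] [0.4494 0.3403 0.    ]
```

```bash
python3 - <<'E'
import cv2
a=cv2.imread("pics/top0.png")[100:300,140:500];cv2.imwrite("pics/t1.png",cv2.resize(a,(792,440),interpolation=cv2.INTER_CUBIC))
a=cv2.imread("pics/scene0.png")[90:370,190:470];cv2.imwrite("pics/s1.png",cv2.resize(a,(600,600),interpolation=cv2.INTER_CUBIC))
E
```

```text
(no output)
```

View pics/t1.png

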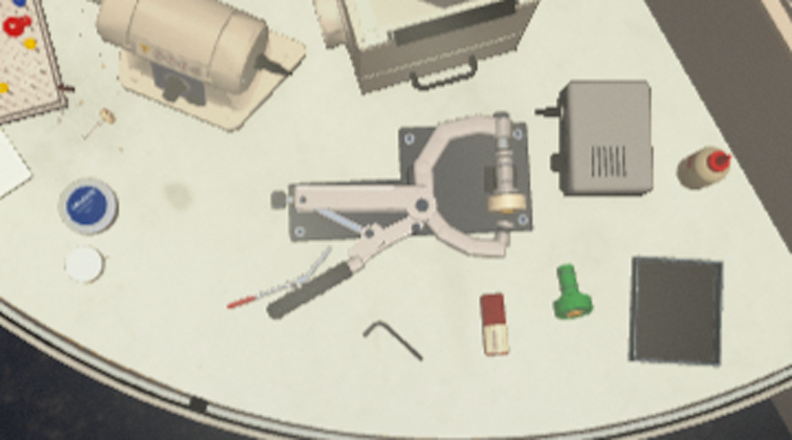

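View pics/s1.png

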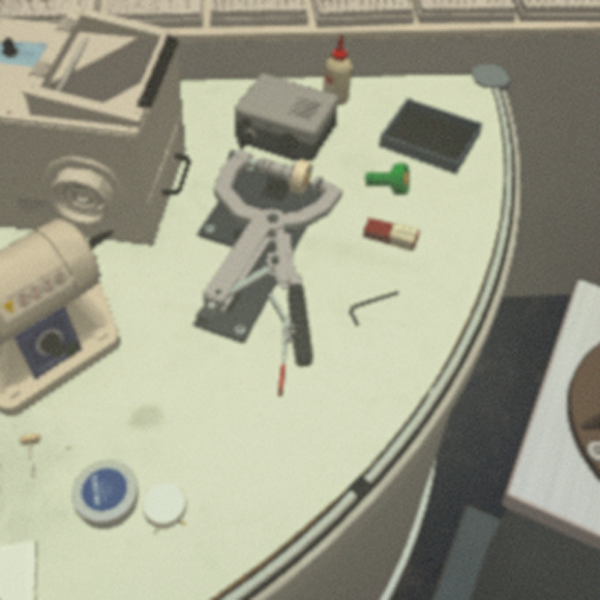

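The top view shows the clamp with its jaws at crop (505,115–245), pivot (422,206), knob (275,200) and open handle at (310,290). The red tail is at (240,302), the tray at (676,310), and the real arbor with its tan wheel at (507,203). A green decoy sits at (570,293). Next I'll fit the clamp pose.

```bash
cat > m.py <<'E'
from h import *
from scipy.optimize import least_squares
def snap():
    P=[]
    for n in("scene","top"):
        p=arm.get_image(n);P.append(p);cv2.imwrite(f"pics/{n}_cur.png",p["frame"][:,:,::-1])
    return P
E
python3 - <<'E'
from m import *
P=snap();sc,tp=P
t=lambda x,y:np.array([x/2.2+140-.3,y/2.2+100-.3]); s=lambda x,y:np.array([x/2.143+190-.3,y/2.143+90-.3])
# model pts clamp frame (x,y,z), image, pixel
obs=[((0,0,.056),tp,t(422,206)),((0,0,.056),sc,s(273,217)),((.015,.166,.045),tp,t(272,200)),((-.102,.136,.045),sc,np.array([330,246.])),((-.102,.136,.045),tp,np.array([276,240.])),
((0.033,-.095,.045),tp,np.array([368,177.])),((0,0,0),tp,np.array([330,197.])),((0,0,0),sc,np.array([319,207.])),((.015,.069,.045),sc,np.array([295,225.])),((.015,.069,.045),tp,np.array([288,188.]))]
def W(q,X):
    c,S=np.cos(q[2]),np.sin(q[2]);return np.array([q[0]+c*X[0]-S*X[1],q[1]+S*X[0]+c*X[1],X[2]])
f=lambda q:np.concatenate([proj(p,W(q,X))-u for X,p,u in obs])
r=least_squares(f,[.505,-.025,.05],loss="soft_l1");print(r.x,np.degrees(r.x[2]));print(f(r.x).reshape(-1,2).round(1))
q=r.x;np.save("q.npy",q)
im=[p["frame"][:,:,::-1].copy() for p in P]
out=[cv2.resize(i,None,fx=3,fy=3,interpolation=cv2.INTER_CUBIC) for i in im]
pts=[(0,0,.053),(.002,0,.057),(.028,0,.057),(.002,.138,.057),(.028,.138,.057),(.015,.166,.045),(.033,-.095,.045),(.053,-.095,.045),(-.022,-.095,.045),(-.102,.136,.045)]
for p,o in zip(P,out):
    for X in pts: cv2.circle(o,tuple((proj(p,W(q,X))*3+1).astype(int)),3,(0,0,255) if X!=(0.033,-.095,.045) else (255,0,0),-1)
a=out[1][400:750,600:1200];b=out[0][390:690+100,800:1200]
cv2.imwrite("pics/o1.png",a);cv2.imwrite("pics/o2.png",cv2.resize(b,None,fx=1.5,fy=1.5))
E
```

```text
[ 0.50979015 -0.0228562   0.0737979 ] 4.2283083853443015
[[ -0.9  -0.3]
 [ -0.3   1.7]
 [ -1.1  -0.2]
 [  4.1   0.6]
 [  0.3  -2.1]
 [  0.2   1.6]
 [ -0.4  -1.3]
 [ -2.5  -0.3]
 [  5.9 -13. ]
 [ 14.    0.7]]
```

View pics/o1.png

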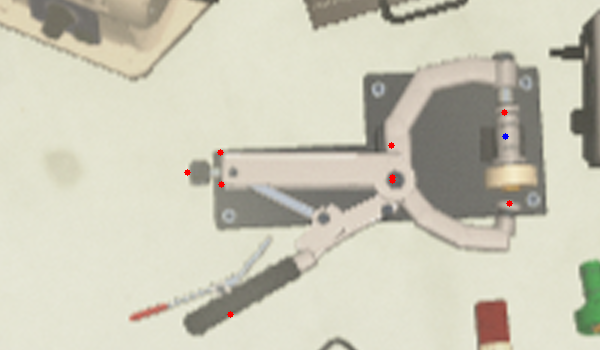

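View pics/o2.png

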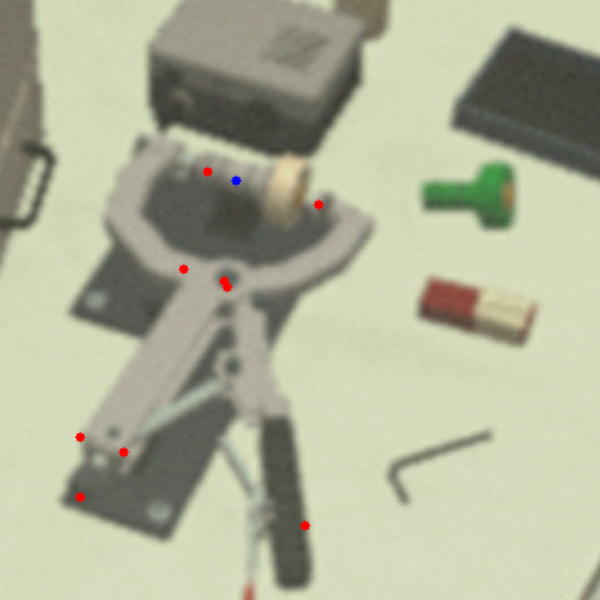

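The overlay matches the pliers to about 3 mm, with the pivot at world (0.510, -0.023) and yaw 4.2°. The push point falls on the outer edge of the grip. I'll move to just outside the handle with the fingers shut.

Emit:
{"api": "carry_out", "payload": {
  "claw": [0, 0, 0, 0, 0, 0, 0, 0, 0, 0, 0, 0, 0, 0, 0],
  "delta_pos": [
    [0, 0, 0],
    [0, 0, 0],
    [2, -2, 0],
    [2, -2, 0],
    [2, -2, 0],
    [2, -2, 0],
    [2, -2, 0],
    [2, -2, 0],
    [2, -2, 0],
    [2, -2, 0],
    [2, -2, 0],
    [2, -2, 0],
    [2, -2, 0],
    [2, -2, 0],
    [2, -2, 0]
  ],
  "angular": [
    [0, 0, 0.097],
    [0, 0, 0.097],
    [0, 0, 0],
    [0, 0, 0],
    [0, 0, 0],
    [0, 0, 0],
    [0, 0, 0],
    [0, 0, 0],
    [0, 0, 0],
    [0, 0, 0],
    [0, 0, 0],
    [0, 0, 0],
    [0, 0, 0],
    [0, 0, 0],
    [0, 0, 0]
  ],
  "force": 30
}}

```text
clock: 2.8
position: [0.4062, -0.3234, 0.2269]
ee_rot: [3.139, 0.116, 0.0]
force: [-0.1, 0.1, -0.4]
width: 0.008
gripper_force: 0.0
```

Emit:
{"api": "carry_out", "payload": {
  "claw": [0, 0, 0, 0, 0, 0, 0, 0, 0, 0, 0, 0, 0, 0],
  "delta_pos": [
    [0, -3.5, 0],
    [0, -3.5, 0],
    [0, -3.5, 0],
    [0, -3.5, 0],
    [0, -3.5, 0],
    [0, -3.5, 0],
    [0, -3.5, 0],
    [0, -3.5, 0],
    [0, -3.5, 0],
    [0, -3.5, 0],
    [0, -3.5, 0],
    [0, -3.4, 0],
    [0, 0, 0],
    [0, 0, 0]
  ],
  "angular": [
    [0, 0, 0],
    [0, 0, 0],
    [0, 0, 0],
    [0, 0, 0],
    [0, 0, 0],
    [0, 0, 0],
    [0, 0, 0],
    [0, 0, 0],
    [0, 0, 0],
    [0, 0, 0],
    [0, 0, 0],
    [0, 0, 0],
    [0, 0, 0],
    [0, 0, 0]
  ]
}}

```text
clock: 4.2
position: [0.3746, 0.0939, 0.2268]
ee_rot: [3.139, 0.119, 0.0]
force: [0.2, 0.3, 0.0]
width: 0.002
gripper_force: 0.0
```

Emit:
{"api": "carry_out", "payload": {
  "claw": [0, 0, 0, 0, 0, 0, 0, 0],
  "delta_pos": [
    [0, 0, 3],
    [0, 0, 3],
    [0, 0, 3],
    [0, 0, 3],
    [0, 0, 3],
    [0, 0, 3],
    [0, 0, 1.7],
    [0, 0, 0]
  ],
  "angular": [
    [0, 0, 0],
    [0, 0, 0],
    [0, 0, 0],
    [0, 0, 0],
    [0, 0, 0],
    [0, 0, 0],
    [0, 0, 0],
    [0, 0, 0]
  ]
}}

```text
clock: 5.0
position: [0.3734, 0.0918, 0.028]
ee_rot: [3.138, 0.113, -0.006]
force: [-0.7, -0.0, 0.8]
width: 0.008
gripper_force: 0.0
```

Emit:
{"api": "carry_out", "payload": {
  "claw": [0, 0, 0, 0],
  "delta_pos": [
    [0.4, 0, 0],
    [0.4, 0, 0],
    [0.4, 0, 0],
    [0, 0, 0]
  ],
  "angular": [
    [0, 0, 0],
    [0, 0, 0],
    [0, 0, 0],
    [0, 0, 0]
  ]
}}

```text
clock: 5.4
position: [0.3877, 0.0943, 0.0304]
ee_rot: [-3.139, -0.115, -0.002]
force: [-1.9, -2.1, 1.2]
width: 0.005
gripper_force: 1.2
```

Emit:
{"api": "carry_out", "payload": {
  "claw": [0, 0, 0, 0],
  "delta_pos": [
    [0.3, 0, 0],
    [0.3, 0, 0],
    [0.4, 0, 0],
    [0, 0, 0]
  ],
  "angular": [
    [0, 0, 0],
    [0, 0, 0],
    [0, 0, 0],
    [0, 0, 0]
  ]
}}

```text
clock: 5.8
position: [0.3976, 0.0955, 0.0298]
ee_rot: [-3.139, -0.116, -0.002]
force: [-2.1, -0.7, -0.9]
width: 0.003
gripper_force: 1.1
```

Emit:
{"api": "carry_out", "payload": {
  "claw": [0, 0, 0],
  "delta_pos": [
    [0.3, 0, 0],
    [0.3, 0, 0],
    [0, 0, 0]
  ],
  "angular": [
    [0, 0, 0],
    [0, 0, 0],
    [0, 0, 0]
  ]
}}

```text
clock: 6.1
position: [0.4032, 0.0958, 0.0297]
ee_rot: [-3.139, -0.116, -0.001]
force: [-0.9, -0.2, 0.2]
width: 0.006
gripper_force: 0.7
```

Emit:
{"api": "carry_out", "payload": {
  "claw": [0, 0, 0],
  "delta_pos": [
    [0.3, 0, 0],
    [0.3, 0, 0],
    [0, 0, 0]
  ],
  "angular": [
    [0, 0, 0],
    [0, 0, 0],
    [0, 0, 0]
  ]
}}

```text
clock: 6.4
position: [0.4081, 0.0959, 0.0295]
ee_rot: [3.139, 0.116, -0.002]
force: [-6.2, -0.3, 1.3]
width: 0.006
gripper_force: 2.3
```

Emit:
{"api": "carry_out", "payload": {
  "claw": [0, 0, 0],
  "delta_pos": [
    [0.2, 0, 0],
    [0.2, 0, 0],
    [0, 0, 0]
  ],
  "angular": [
    [0, 0, 0],
    [0, 0, 0],
    [0, 0, 0]
  ]
}}

```text
clock: 6.7
position: [0.4102, 0.096, 0.0292]
ee_rot: [3.138, 0.117, -0.006]
force: [-9.9, 0.7, 4.2]
width: 0.004
gripper_force: 4.5
```

Emit:
{"api": "carry_out", "payload": {
  "claw": [0, 0, 0],
  "delta_pos": [
    [0.2, 0, 0],
    [0.2, 0, 0],
    [0, 0, 0]
  ],
  "angular": [
    [0, 0, 0],
    [0, 0, 0],
    [0, 0, 0]
  ]
}}

```text
clock: 7.0
position: [0.4139, 0.0965, 0.0291]
ee_rot: [3.138, 0.118, -0.007]
force: [-10.1, 1.4, 2.2]
width: 0.006
gripper_force: 4.5
```

Emit:
{"api": "carry_out", "payload": {
  "claw": [0, 0, 0],
  "delta_pos": [
    [0.1, 0, 0],
    [0.1, 0, 0],
    [0, 0, 0]
  ],
  "angular": [
    [0, 0, 0],
    [0, 0, 0],
    [0, 0, 0]
  ]
}}

```text
clock: 7.3
position: [0.4159, 0.0968, 0.0291]
ee_rot: [3.139, 0.118, -0.007]
force: [-9.9, 2.6, -0.1]
width: 0.006
gripper_force: 4.2
```

Emit:
{"api": "carry_out", "payload": {
  "claw": [0, 0, 0],
  "delta_pos": [
    [0.1, 0, 0],
    [0.1, 0, 0],
    [0, 0, 0]
  ],
  "angular": [
    [0, 0, 0],
    [0, 0, 0],
    [0, 0, 0]
  ]
}}

```text
clock: 7.6
position: [0.4181, 0.097, 0.0291]
ee_rot: [3.139, 0.118, -0.006]
force: [-8.2, 2.5, -0.6]
width: 0.001
gripper_force: 3.9
```

Emit:
{"api": "carry_out", "payload": {
  "claw": [0, 0, 0],
  "delta_pos": [
    [0.1, 0, 0],
    [0.1, 0, 0],
    [0, 0, 0]
  ],
  "angular": [
    [0, 0, 0],
    [0, 0, 0],
    [0, 0, 0]
  ]
}}

```text
clock: 7.9
position: [0.42, 0.0971, 0.0291]
ee_rot: [3.139, 0.118, -0.007]
force: [-9.6, 2.7, -0.5]
width: 0.006
gripper_force: 4.1
```

Emit:
{"api": "carry_out", "payload": {
  "claw": [0, 0, 0],
  "delta_pos": [
    [0.1, 0, 0],
    [0.1, 0, 0],
    [0, 0, 0]
  ],
  "angular": [
    [0, 0, 0],
    [0, 0, 0],
    [0, 0, 0]
  ]
}}

```text
clock: 8.2
position: [0.4217, 0.0973, 0.029]
ee_rot: [3.139, 0.118, -0.007]
force: [-10.0, 2.5, 1.0]
width: 0.003
gripper_force: 4.7
```

Emit:
{"api": "carry_out", "payload": {
  "claw": [0, 0, 0],
  "delta_pos": [
    [0.1, 0, 0],
    [0.1, 0, 0],
    [0, 0, 0]
  ],
  "angular": [
    [0, 0, 0],
    [0, 0, 0],
    [0, 0, 0]
  ]
}}

```text
clock: 8.5
position: [0.4234, 0.0975, 0.029]
ee_rot: [3.139, 0.119, -0.008]
force: [-10.9, 3.3, 1.0]
width: 0.002
gripper_force: 5.1
```

Emit:
{"api": "carry_out", "payload": {
  "claw": [0, 0, 0],
  "delta_pos": [
    [0.1, 0, 0],
    [0.1, 0, 0],
    [0, 0, 0]
  ],
  "angular": [
    [0, 0, 0],
    [0, 0, 0],
    [0, 0, 0]
  ]
}}

```text
clock: 8.8
position: [0.4252, 0.0978, 0.0289]
ee_rot: [3.139, 0.119, -0.008]
force: [-12.0, 3.3, 1.9]
width: 0.007
gripper_force: 5.3
```

Emit:
{"api": "carry_out", "payload": {
  "claw": [0, 0],
  "delta_pos": [
    [0.1, 0, 0],
    [0, 0, 0]
  ],
  "angular": [
    [0, 0, 0],
    [0, 0, 0]
  ]
}}

```text
clock: 9.0
position: [0.4262, 0.0978, 0.0289]
ee_rot: [3.139, 0.119, -0.008]
force: [-12.1, 4.1, 1.4]
width: 0.004
gripper_force: 5.3
```

Emit:
{"api": "carry_out", "payload": {
  "claw": [0, 0],
  "delta_pos": [
    [0.1, 0, 0],
    [0, 0, 0]
  ],
  "angular": [
    [0, 0, 0],
    [0, 0, 0]
  ]
}}

```text
clock: 9.2
position: [0.4272, 0.098, 0.0289]
ee_rot: [3.139, 0.119, -0.008]
force: [-11.8, 3.8, -0.1]
width: 0.002
gripper_force: 5.2
```

Emit:
{"api": "carry_out", "payload": {
  "claw": [0, 0],
  "delta_pos": [
    [0.1, 0, 0],
    [0, 0, 0]
  ],
  "angular": [
    [0, 0, 0],
    [0, 0, 0]
  ]
}}

```text
clock: 9.4
position: [0.4282, 0.0981, 0.0289]
ee_rot: [3.139, 0.119, -0.008]
force: [-12.0, 4.4, 0.1]
width: 0.007
gripper_force: 5.1
```

Emit:
{"api": "carry_out", "payload": {
  "claw": [0, 0],
  "delta_pos": [
    [0.1, 0, 0],
    [0, 0, 0]
  ],
  "angular": [
    [0, 0, 0],
    [0, 0, 0]
  ]
}}

```text
clock: 9.6
position: [0.4293, 0.0982, 0.0289]
ee_rot: [3.139, 0.119, -0.008]
force: [-10.9, 3.6, -0.8]
width: 0.003
gripper_force: 4.9
```

Emit:
{"api": "carry_out", "payload": {
  "claw": [0, 0],
  "delta_pos": [
    [0.1, 0, 0],
    [0, 0, 0]
  ],
  "angular": [
    [0, 0, 0],
    [0, 0, 0]
  ]
}}

```text
clock: 9.8
position: [0.4305, 0.0982, 0.0289]
ee_rot: [3.139, 0.119, -0.008]
force: [-11.2, 3.7, -0.3]
width: 0.002
gripper_force: 4.6
```

Emit:
{"api": "carry_out", "payload": {
  "claw": [0, 0],
  "delta_pos": [
    [0.1, 0, 0],
    [0, 0, 0]
  ],
  "angular": [
    [0, 0, 0],
    [0, 0, 0]
  ]
}}

```text
clock: 10.0
position: [0.4318, 0.0983, 0.029]
ee_rot: [3.139, 0.118, -0.007]
force: [-10.2, 3.8, -0.7]
width: 0.003
gripper_force: 4.3
```

Emit:
{"api": "carry_out", "payload": {
  "claw": [0, 0],
  "delta_pos": [
    [0.1, 0, 0],
    [0, 0, 0]
  ],
  "angular": [
    [0, 0, 0],
    [0, 0, 0]
  ]
}}

```text
clock: 10.2
position: [0.4331, 0.0983, 0.029]
ee_rot: [3.139, 0.118, -0.006]
force: [-8.7, 3.8, -2.6]
width: 0.004
gripper_force: 3.8
```

Force is dying away towards dead centre, so I'll keep the steps small.

Emit:
{"api": "carry_out", "payload": {
  "claw": [0, 0],
  "delta_pos": [
    [0.1, 0, 0],
    [0, 0, 0]
  ],
  "angular": [
    [0, 0, 0],
    [0, 0, 0]
  ]
}}

```text
clock: 10.4
position: [0.4345, 0.0983, 0.0291]
ee_rot: [3.139, 0.118, -0.005]
force: [-6.5, 2.1, -1.1]
width: 0.005
gripper_force: 3.2
```

Emit:
{"api": "carry_out", "payload": {
  "claw": [0, 0],
  "delta_pos": [
    [0.1, 0, 0],
    [0, 0, 0]
  ],
  "angular": [
    [0, 0, 0],
    [0, 0, 0]
  ]
}}

```text
clock: 10.6
position: [0.4362, 0.0984, 0.0292]
ee_rot: [3.139, 0.117, -0.004]
force: [-5.7, 1.8, -1.7]
width: 0.004
gripper_force: 2.5
```

Emit:
{"api": "carry_out", "payload": {
  "claw": [0, 0],
  "delta_pos": [
    [0.1, 0, 0],
    [0, 0, 0]
  ],
  "angular": [
    [0, 0, 0],
    [0, 0, 0]
  ]
}}

```text
clock: 10.8
position: [0.438, 0.0984, 0.0295]
ee_rot: [-3.139, -0.116, 0.001]
force: [-3.8, -0.1, -1.3]
width: 0.005
gripper_force: 1.6
```

Emit:
{"api": "carry_out", "payload": {
  "claw": [0, 0],
  "delta_pos": [
    [0.1, 0, 0],
    [0, 0, 0]
  ],
  "angular": [
    [0, 0, 0],
    [0, 0, 0]
  ]
}}

```text
clock: 11.0
position: [0.4404, 0.0984, 0.0299]
ee_rot: [-3.139, -0.115, -0.002]
force: [-0.3, 0.3, 0.2]
width: 0.006
gripper_force: 0.2
```

Emit:
{"api": "carry_out", "payload": {
  "claw": [0, 0],
  "delta_pos": [
    [0.1, 0, 0],
    [0, 0, 0]
  ],
  "angular": [
    [0, 0, 0],
    [0, 0, 0]
  ]
}}

```text
clock: 11.2
position: [0.4416, 0.0985, 0.03]
ee_rot: [-3.139, -0.115, -0.003]
force: [0.3, 0.2, 0.5]
width: 0.007
gripper_force: 0.0
```

Emit:
{"api": "carry_out", "payload": {
  "claw": [0, 0],
  "delta_pos": [
    [0.1, 0, 0],
    [0, 0, 0]
  ],
  "angular": [
    [0, 0, 0],
    [0, 0, 0]
  ]
}}

```text
clock: 11.4
position: [0.442, 0.0985, 0.0298]
ee_rot: [-3.139, -0.115, -0.001]
force: [-0.7, 0.5, -0.5]
width: 0.004
gripper_force: 0.0
```

Emit:
{"api": "carry_out", "payload": {
  "claw": [0, 0],
  "delta_pos": [
    [0.1, 0, 0],
    [0, 0, 0]
  ],
  "angular": [
    [0, 0, 0],
    [0, 0, 0]
  ]
}}

```text
clock: 11.6
position: [0.4427, 0.0986, 0.0297]
ee_rot: [-3.139, -0.116, -0.0]
force: [0.0, 0.2, 0.1]
width: 0.006
gripper_force: 0.0
```

Emit:
{"api": "carry_out", "payload": {
  "claw": [0, 0, 0, 0, 0, 0, 0, 0, 0, 0, 0],
  "delta_pos": [
    [-1, 0, 0],
    [-2, 0, 0],
    [-2, 0, 0],
    [0, 0, -2],
    [0, 0, -3],
    [0, 0, -3],
    [0, 0, -3],
    [0, 0, -3],
    [0, 0, -3],
    [0, 0, -2],
    [0, 0, 0]
  ],
  "angular": [
    [0, 0, 0],
    [0, 0, 0],
    [0, 0, 0],
    [0, 0, 0],
    [0, 0, 0],
    [0, 0, 0],
    [0, 0, 0],
    [0, 0, 0],
    [0, 0, 0],
    [0, 0, 0],
    [0, 0, 0]
  ]
}}

```text
clock: 12.7
position: [0.3933, 0.0953, 0.2219]
ee_rot: [-3.139, -0.115, -0.007]
force: [1.3, 1.5, -0.7]
width: -0.0
gripper_force: 0.0
```

```bash
cat >> m.py <<'E'
q=np.load("q.npy")
def W(X):
    c,S=np.cos(q[2]),np.sin(q[2]);return np.array([q[0]+c*X[0]-S*X[1],q[1]+S*X[0]+c*X[1],X[2]])
def C(w):
    c,S=np.cos(q[2]),np.sin(q[2]);d=w[:2]-q[:2];return np.r_[c*d[0]+S*d[1],-S*d[0]+c*d[1]]
E
python3 - <<'E'
from m import *
P=snap()
for l,z in dict(handle_push=.045,release_tip=.045,arbor=.047,cradle=.045).items():
    for n,p in zip("st",P):
        for d in arm.place_of(l,p)[:2]:
            w=at(p,d["centre"],z);print(l,n,round(d["conf"],2),(np.array(d["centre"])*[640,400]).round(1),w.round(4),"clamp",C(w).round(4))
a=cv2.imread("pics/top_cur.png")[140:250,220:420];b=cv2.imread("pics/scene_cur.png")[130:300,240:420]
a=cv2.resize(a,(760,418),interpolation=3);b=cv2.resize(b,(529,500),interpolation=3)
cv2.imwrite("pics/a2.png",a);cv2.imwrite("pics/b2.png",b)
E
```

```text
handle_push s 0.91 [310.  243.4] [0.453  0.1235 0.045 ] clamp [-0.0459  0.1501]
release_tip s 0.53 [287.3 256.2] [0.4828 0.18   0.045 ] clamp [-0.0119  0.2042]
arbor s 0.65 [376.7 168.9] [ 0.4047 -0.1925  0.047 ] clamp [-0.1173 -0.1615]
arbor s 0.52 [327.7 170.1] [ 0.5263 -0.1232  0.047 ] clamp [ 0.009  -0.1013]
arbor t 0.8 [370.4 185. ] [ 0.5337 -0.1205  0.047 ] clamp [ 0.0166 -0.0991]
arbor t 0.56 [396.2 235.9] [ 0.4106 -0.1856  0.047 ] clamp [-0.1109 -0.155 ]
cradle s 0.9 [316.4 169.5] [ 0.5565 -0.1123  0.045 ] clamp [ 0.04   -0.0927]
cradle t 0.96 [368.9 176.5] [ 0.5551 -0.1168  0.045 ] clamp [ 0.0383 -0.097 ]
```

View pics/a2.png

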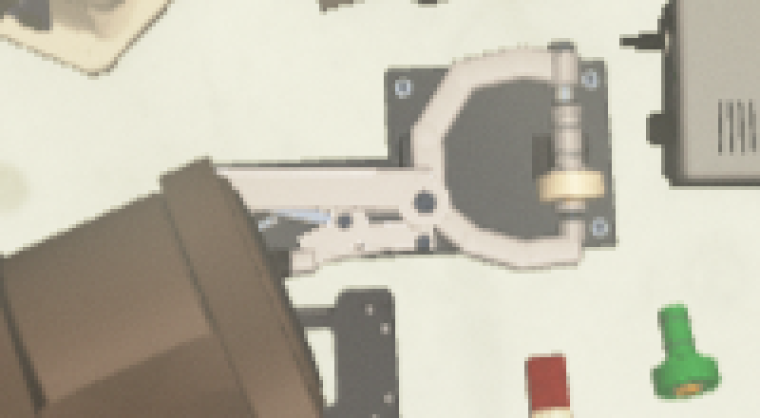

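The top view shows the jaws clamped on the wheel, with the moving pad against it at (570,210). The arm hides the handle here, so I'll check the tab in the scene view.

View pics/b2.png

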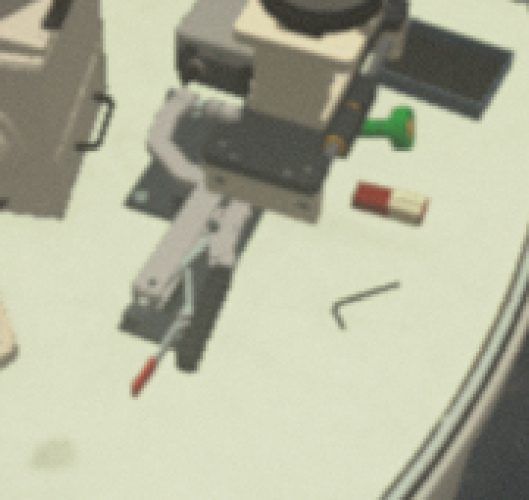

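```bash
python3 - <<'E'
from m import *
p=arm.get_image("scene");t=arm.get_image("top")
f=p["frame"].astype(int);m=(f[:,:,0]>130)&(f[:,:,1]<90)&(f[:,:,2]<90);m[:235]=0;m[285:]=0;m[:,:270]=0;m[:,320:]=0
ys,xs=np.nonzero(m);print(len(xs))
for u in [(xs[np.argmin(ys)],ys.min()),(xs.mean(),ys.mean()),(xs[np.argmax(ys)],ys.max())]:
    for z in(.036,.045,.054):
        w=at(p,np.array(u)/[640,400],z);print(u,z,w.round(4),C(w).round(4))
for d in arm.place_of("release_tip",p)+arm.place_of("release_tip",t): print(d["conf"],np.array(d["centre"])*[640,400])
E
```

```text
12
(np.int64(291), np.int64(254)) 0.036 [0.4816 0.1655 0.036 ] [-0.0143  0.1899]
(np.int64(291), np.int64(254)) 0.045 [0.4782 0.1707 0.045 ] [-0.0172  0.1953]
(np.int64(291), np.int64(254)) 0.054 [0.4749 0.1759 0.054 ] [-0.0202  0.2008]
(np.float64(288.3333333333333), np.float64(257.9166666666667)) 0.036 [0.4817 0.1779 0.036 ] [-0.0132  0.2023]
(np.float64(288.3333333333333), np.float64(257.9166666666667)) 0.045 [0.4783 0.1829 0.045 ] [-0.0162  0.2076]
(np.float64(288.3333333333333), np.float64(257.9166666666667)) 0.054 [0.475 0.188 0.054] [-0.0192  0.2128]
(np.int64(286), np.int64(261)) 0.036 [0.4822 0.1878 0.036 ] [-0.012   0.2121]
(np.int64(286), np.int64(261)) 0.045 [0.4789 0.1927 0.045 ] [-0.0149  0.2173]
(np.int64(286), np.int64(261)) 0.054 [0.4755 0.1976 0.054 ] [-0.0179  0.2224]
0.67 [324.608 173.6  ]
0.41 [286.72 257.68]
```

Emit:
{"api": "carry_out", "payload": {
  "claw": [0, 0, 0, 0, 0, 0, 0, 0, 0, 0, 0, 0, 0],
  "delta_pos": [
    [3, -2, 0],
    [3, -2, 0],
    [3, -2.3, 0],
    [2.8, -2, 0],
    [0, 0, 0],
    [0, 0, 3],
    [0, 0, 3],
    [0, 0, 3],
    [0, 0, 3],
    [0, 0, 3],
    [0, 0, 3],
    [0, 0, 1.2],
    [0, 0, 0]
  ],
  "angular": [
    [0, 0, 0],
    [0, 0, 0],
    [0, 0, 0],
    [0, 0, 0],
    [0, 0, 0],
    [0, 0, 0],
    [0, 0, 0],
    [0, 0, 0],
    [0, 0, 0],
    [0, 0, 0],
    [0, 0, 0],
    [0, 0, 0],
    [0, 0, 0]
  ]
}}

```text
clock: 14.7
position: [0.503, 0.1857, 0.0265]
ee_rot: [3.138, 0.116, -0.005]
force: [-0.9, 1.0, 0.2]
width: 0.007
gripper_force: 0.0
```

Emit:
{"api": "carry_out", "payload": {
  "claw": [0, 0, 0, 0],
  "delta_pos": [
    [-0.3, 0, 0],
    [-0.3, 0, 0],
    [-0.2, 0, 0],
    [0, 0, 0]
  ],
  "angular": [
    [0, 0, 0],
    [0, 0, 0],
    [0, 0, 0],
    [0, 0, 0]
  ]
}}

```text
clock: 15.1
position: [0.4963, 0.1859, 0.0286]
ee_rot: [-3.139, -0.116, -0.002]
force: [0.9, -0.6, -0.7]
width: 0.005
gripper_force: 0.0
```

Emit:
{"api": "carry_out", "payload": {
  "claw": [0, 0, 0, 0],
  "delta_pos": [
    [-0.2, 0, 0],
    [-0.2, 0, 0],
    [-0.2, 0, 0],
    [0, 0, 0]
  ],
  "angular": [
    [0, 0, 0],
    [0, 0, 0],
    [0, 0, 0],
    [0, 0, 0]
  ]
}}

```text
clock: 15.5
position: [0.4903, 0.1855, 0.0279]
ee_rot: [-3.139, -0.116, -0.001]
force: [1.1, 0.4, 0.3]
width: 0.003
gripper_force: 0.7
```

Contact begins about here (0.7 N on the pad), so I'll draw it gently.

Emit:
{"api": "carry_out", "payload": {
  "claw": [0, 0, 0],
  "delta_pos": [
    [-0.15, 0, 0],
    [-0.15, 0, 0],
    [0, 0, 0]
  ],
  "angular": [
    [0, 0, 0],
    [0, 0, 0],
    [0, 0, 0]
  ]
}}

```text
clock: 15.8
position: [0.4867, 0.185, 0.0276]
ee_rot: [3.139, 0.116, -0.001]
force: [0.7, 0.2, 0.6]
width: 0.003
gripper_force: 0.3
```

Emit:
{"api": "carry_out", "payload": {
  "claw": [0, 0, 0],
  "delta_pos": [
    [-0.1, 0, 0],
    [-0.1, 0, 0],
    [0, 0, 0]
  ],
  "angular": [
    [0, 0, 0],
    [0, 0, 0],
    [0, 0, 0]
  ]
}}

```text
clock: 16.1
position: [0.4847, 0.1847, 0.0276]
ee_rot: [3.139, 0.116, -0.001]
force: [0.6, -0.2, -0.4]
width: 0.003
gripper_force: 0.0
```

Emit:
{"api": "carry_out", "payload": {
  "claw": [0, 0, 0],
  "delta_pos": [
    [-0.1, 0, 0],
    [-0.1, 0, 0],
    [0, 0, 0]
  ],
  "angular": [
    [0, 0, 0],
    [0, 0, 0],
    [0, 0, 0]
  ]
}}

```text
clock: 16.4
position: [0.4829, 0.1847, 0.0277]
ee_rot: [3.139, 0.116, -0.0]
force: [0.8, 0.7, 0.1]
width: 0.003
gripper_force: 0.0
```

Emit:
{"api": "carry_out", "payload": {
  "claw": [0, 0, 0],
  "delta_pos": [
    [-0.1, 0, 0],
    [-0.1, 0, 0],
    [0, 0, 0]
  ],
  "angular": [
    [0, 0, 0],
    [0, 0, 0],
    [0, 0, 0]
  ]
}}

```text
clock: 16.7
position: [0.481, 0.1846, 0.0277]
ee_rot: [3.139, 0.116, -0.0]
force: [-0.1, -0.7, 0.3]
width: 0.003
gripper_force: 0.0
```

```bash
python3 - <<'E'
from m import *
P=snap()
for l in("handle_push","release_tip"):
    for n,p in zip("st",P):
        for d in arm.place_of(l,p)[:2]:
            w=at(p,d["centre"],.045);print(l,n,round(d["conf"],2),w.round(4),"clamp",C(w).round(4))
a=cv2.imread("pics/top_cur.png")[140:250,220:420];b=cv2.imread("pics/scene_cur.png")[130:300,240:420]
o=np.hstack([cv2.resize(a,(455,250),interpolation=3),np.zeros((250,5,3),np.uint8),cv2.resize(b,(265,250),interpolation=3)])
b=cv2.resize(b,(635,600),interpolation=3)
cv2.imwrite("pics/c3.png",o)
E
```

```text
handle_push s 0.87 [0.3968 0.1121 0.045 ] clamp [-0.1028  0.1429]
release_tip s 0.34 [ 0.3901 -0.2616  0.045 ] clamp [-0.137  -0.2292]
```

View pics/c3.png

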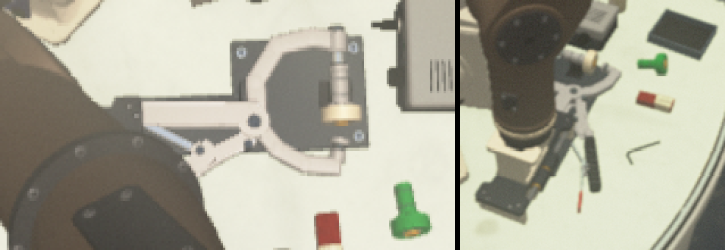

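Released: the handle is back at clamp x=-103 and the moving pad is clear of the wheel at (340,113). Next I'll measure the arbor.

```bash
python3 - <<'E'
from m import *
p=arm.get_image("top");f=p["frame"].astype(int)
m=(f[:,:,0]-f[:,:,2]>45)&(f[:,:,0]>150);m[:165]=0;m[215:]=0;m[:,:345]=0;m[:,400:]=0
ys,xs=np.nonzero(m);print(len(xs),xs.min(),xs.max(),ys.min(),ys.max(),np.bincount(ys)[ys.min():])
for z in(.045,.06):
    w=at(p,[(xs.mean()+.5)/640,(ys.mean()+.5)/400],z);print(z,w.round(4),C(w).round(4))
c=370
print(f[150:205,c-1:c+2].mean((1,2)).round().astype(int))
for r in (160,165,170,175,180,185,190,195): print(r,f[r,355:385].sum(1)//3, at(p,[c/640,r/400],.047).round(4))
for l in("arbor","felt_wheel"):
    for d in arm.trace(l,p)[:2]:
        yy,xx=np.nonzero(d["region"]);print(l,d["conf"],xx.min(),xx.max(),yy.min(),yy.max())
for d in arm.place_of("tray",p)[:2]+arm.place_of("arbor",p)[:2]: print(d["conf"],np.array(d["centre"])*[640,400],at(p,d["centre"],0).round(4))
E
```

```text
75 363 377 186 194 [ 5  9  9  9  9  9 15  5  5]
0.045 [ 0.5204 -0.1215  0.045 ] [ 0.0033 -0.0991]
0.06 [ 0.5183 -0.1195  0.06  ] [ 0.0014 -0.097 ]
[212 166 139 167 189 192 192 192 193 193 192 180 158 159 166 165 169 141
 165 200 189 193 202 182 168 192 203 204 205 204 193 176 189 203 199 194
 223 236 234 234 234 234 199 145 141 122 123 124 123 124 158 197 194 148
 114]
160 [181 171 165 164 168 177 183 189 198 202 181 184 197 211 207 193 176 142
 180 161 137 181 143 124 152 222 230 229 229 230] [ 0.5961 -0.1186  0.047 ]
165 [125 125 125 125 126 126 125 125 127 126 125 158 191 205 199 165 131 125
 127 125 126 126 125 125 132 222 229 230 230 230] [ 0.5835 -0.1188  0.047 ]
170 [123 124 123 126 124 124 126 126 126 124 145 155 178 194 201 188 177 157
 129 127 124 124 125 124 117 202 228 231 231 230] [ 0.571 -0.119  0.047]
175 [122 123 123 126 123 116 116 114 115 114 131 152 168 186 201 192 181 165
 120 115 124 125 125 126 125 152 223 230 231 230] [ 0.5585 -0.1192  0.047 ]
180 [121 121 121 123 124 103 102 103 104  94 113 143 165 183 201 194 182 162
 120 106 124 124 125 125 125 132 223 230 230 231] [ 0.5461 -0.1194  0.047 ]
185 [120 122 120 121 123  99 102 102 103 111 130 158 151 174 194 205 182 180
 164 160 140 130 126 125 127 118 222 229 231 230] [ 0.5337 -0.1196  0.047 ]
190 [120 120 119 122 121 120 132 157 176 193 203 211 217 225 230 236 236 233
 227 223 216 211 198 167 132 123 170 227 232 232] [ 0.5213 -0.1198  0.047 ]
195 [119 121 121 120 122 119 120 123 124 122 124 123 124 121 122 121 121 121
 125 124 124 127 124 124 124 127 131 224 232 232] [ 0.5089 -0.12    0.047 ]
arbor 0.6 361 378 170 193
arbor 0.56 391 408 220 245
felt_wheel 0.54 392 408 233 244
0.93 [442.624 237.92 ] [ 0.4105 -0.3132  0.    ]
0.83 [370.176 186.32 ] [ 0.5372 -0.1263  0.    ]
0.59 [396.416 237.08 ] [ 0.4094 -0.195   0.    ]
```

Emit:
{"api": "carry_out", "payload": {
  "claw": [0, 0, 0, 0, 0, 0, 3, 5, 5, 5, 5, 5, 5, 5, 5, 5, 5],
  "delta_pos": [
    [0.8, 0, 0],
    [0, 0, -3],
    [0, 0, -4],
    [0, 0, -4],
    [0, 0, -4],
    [0, 0, -3],
    [0.5, 3, 0],
    [0.5, 3.5, 0],
    [0.5, 3.5, 0],
    [0.5, 3.5, 0],
    [0.5, 3.5, 0],
    [0.5, 3.5, 0],
    [0.5, 3.5, 0],
    [0.5, 3.5, 0],
    [0, 3, 0],
    [0, 0, 0],
    [0, 0, 0]
  ],
  "angular": [
    [0, 0, 0],
    [0, 0, 0],
    [0, 0, 0],
    [0, 0, 0],
    [0, 0, 0],
    [0, 0, 0],
    [0, 0, 0],
    [0, 0, 0],
    [0, 0, 0],
    [0, 0, 0],
    [0, 0, 0],
    [0, 0, 0],
    [0, 0, 0],
    [0, 0, 0],
    [0, 0, 0],
    [0, 0, 0],
    [0, 0, 0]
  ],
  "force": 20
}}

```text
clock: 18.95
position: [0.5517, -0.1166, 0.2076]
ee_rot: [-3.139, -0.113, 0.0]
force: [-0.5, 0.7, -0.4]
width: 0.546
gripper_force: 0.0
```

Emit:
{"api": "carry_out", "payload": {
  "claw": [5, 5, 5, 5, 5, 5, 5, 5, 5, 5],
  "delta_pos": [
    [0, 0, 3],
    [0, 0, 3],
    [0, 0, 3],
    [0, 0, 3],
    [0, 0, 2],
    [0, 0, 1.5],
    [0, 0, 1.5],
    [0, 0, 1.1],
    [0, 0, 0],
    [0, 0, 0]
  ],
  "angular": [
    [0, 0, 0],
    [0, 0, 0],
    [0, 0, 0],
    [0, 0, 0],
    [0, 0, 0],
    [0, 0, 0],
    [0, 0, 0],
    [0, 0, 0],
    [0, 0, 0],
    [0, 0, 0]
  ]
}}

```text
clock: 19.95
position: [0.5519, -0.1153, 0.0271]
ee_rot: [-3.139, -0.117, -0.0]
force: [-0.8, 0.4, 0.2]
width: 0.543
gripper_force: 0.0
```

Emit:
{"api": "carry_out", "payload": {
  "claw": [1.5, 1.5, 1.5, 1.5, 1.5, 1.5, 1.5, 1.5],
  "delta_pos": [
    [0, 0, 0],
    [0, 0, 0],
    [0, 0, 0],
    [0, 0, 0],
    [0, 0, 0],
    [0, 0, 0],
    [0, 0, 0],
    [0, 0, 0]
  ],
  "angular": [
    [0, 0, 0],
    [0, 0, 0],
    [0, 0, 0],
    [0, 0, 0],
    [0, 0, 0],
    [0, 0, 0],
    [0, 0, 0],
    [0, 0, 0]
  ]
}}

```text
clock: 20.75
position: [0.5517, -0.1161, 0.0269]
ee_rot: [3.139, 0.116, 0.0]
force: [-0.7, -0.5, 4.7]
width: 0.211
gripper_force: 20.0
```

Emit:
{"api": "carry_out", "payload": {
  "claw": [1.5, 1.5, 1.5, 1.5, 1.5, 1.5, 1.5, 1.5, 1.5, 1.5, 1.5, 1.5, 1.5, 1.5, 1.5, 1.5, 1.5, 1.5],
  "delta_pos": [
    [0, 0, -1],
    [0, 0, -2],
    [0, 0, -3],
    [0, 0, -3],
    [0, 0, -3],
    [0, 0, -3],
    [0, 0, -3],
    [0, 0, 0],
    [-1.5, 2, 0],
    [-1.9, 2.4, 0],
    [-1.9, 2.4, 0],
    [-1.9, 2.4, 0],
    [-1.9, 2.4, 0],
    [-1.9, 2.4, 0],
    [-1.9, 2.4, 0],
    [-1.8, 2.7, 0],
    [0, 0, 0],
    [0, 0, 0]
  ],
  "angular": [
    [0, 0, 0],
    [0, 0, 0],
    [0, 0, 0],
    [0, 0, 0],
    [0, 0, 0],
    [0, 0, 0],
    [0, 0, 0],
    [0, 0, 0],
    [0, 0, 0],
    [0, 0, 0],
    [0, 0, 0],
    [0, 0, 0],
    [0, 0, 0],
    [0, 0, 0],
    [0, 0, 0],
    [0, 0, 0],
    [0, 0, 0],
    [0, 0, 0]
  ],
  "force": 30
}}

```text
clock: 22.55
position: [0.4182, -0.3174, 0.2062]
ee_rot: [-3.139, -0.113, 0.001]
force: [0.2, 0.4, -2.1]
width: 0.205
gripper_force: 30.0
```

```bash
python3 - <<'E'
from m import *
s=arm.observe();print(s["position"],s["width"],s["force"])
P=snap()
for l,z in(("tray",0),("arbor",.2257)):
  for n,p in zip("st",P):
    for d in arm.place_of(l,p)[:2]: print(l,n,round(d["conf"],2),at(p,d["centre"],z).round(4))
a=P[0]["frame"][70:230,300:470,::-1];cv2.imwrite("pics/d4.png",cv2.resize(a,(595,560),interpolation=3))
E
```

```text
[ 0.4182068  -0.31739461  0.20618667] 0.20482343119043578 [ 0.2326379   0.35445394 -2.10176915]
tray s 0.85 [ 0.3962 -0.3182 -0.    ]
tray t 0.95 [ 0.405  -0.3133  0.    ]
arbor s 0.71 [0.3524 0.0069 0.2257]
arbor s 0.69 [ 0.3901 -0.3164  0.2257]
arbor t 0.68 [ 0.4068 -0.154   0.2257]
```

View pics/d4.png

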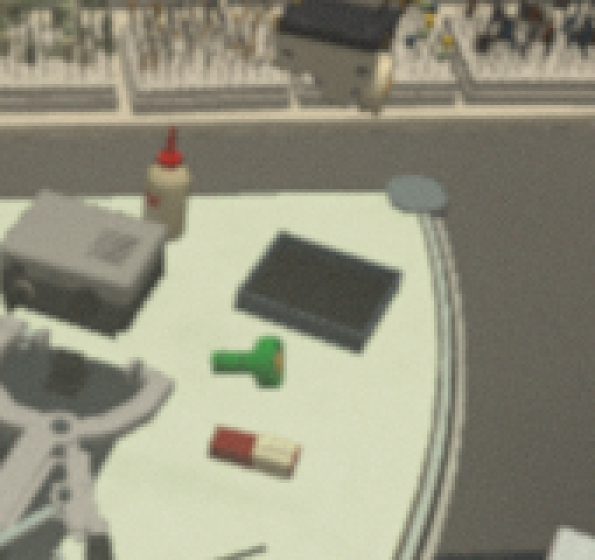

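The arbor with its wheel is held at (375,80), the tray is clear at (320,290), and the bystanders haven't moved. Lowering now.

Emit:
{"api": "carry_out", "payload": {
  "claw": [1.5, 1.5, 1.5, 1.5, 1.5, 1.5, 1.5, 1.5, 1.5, 1.5, 1.5],
  "delta_pos": [
    [0, 0, 3],
    [0, 0, 3],
    [0, 0, 3],
    [0, 0, 3],
    [0, 0, 2.5],
    [0, 0, 2],
    [0, 0, 1],
    [0, 0, 0.7],
    [0, 0, 0.7],
    [0, 0, 0.3],
    [0, 0, 0]
  ],
  "angular": [
    [0, 0, 0],
    [0, 0, 0],
    [0, 0, 0],
    [0, 0, 0],
    [0, 0, 0],
    [0, 0, 0],
    [0, 0, 0],
    [0, 0, 0],
    [0, 0, 0],
    [0, 0, 0],
    [0, 0, 0]
  ]
}}

```text
clock: 23.95
position: [0.4192, -0.3174, 0.0149]
ee_rot: [3.139, 0.116, 0.0]
force: [-0.8, 0.2, -1.3]
width: 0.205
gripper_force: 30.0
```

Emit:
{"api": "carry_out", "payload": {
  "claw": [1.5, 2.2, 2.6, 3, 3.4, 3.4, 3.4, 3.4, 3.4, 3.4, 3.4, 3.4, 3.4, 3.4, 3.4, 3.4],
  "delta_pos": [
    [0, 0, 0.2],
    [0, 0, 0],
    [0, 0, 0],
    [0, 0, 0],
    [0, 0, 0],
    [0, 0, 0],
    [0, 0, 0],
    [0, 0, 0],
    [0, 0, -1],
    [0, 0, -2],
    [0, 0, -3],
    [0, 0, -4],
    [0, 0, -4],
    [0, 0, -4],
    [0, 0, -4],
    [0, 0, 0]
  ],
  "angular": [
    [0, 0, 0],
    [0, 0, 0],
    [0, 0, 0],
    [0, 0, 0],
    [0, 0, 0],
    [0, 0, 0],
    [0, 0, 0],
    [0, 0, 0],
    [0, 0, 0],
    [0, 0, 0],
    [0, 0, 0],
    [0, 0, 0],
    [0, 0, 0],
    [0, 0, 0],
    [0, 0, 0],
    [0, 0, 0]
  ]
}}

```text
clock: 25.55
position: [0.4216, -0.3185, 0.239]
ee_rot: [3.134, 0.116, 0.012]
force: [1.3, -0.0, -0.3]
width: 0.368
gripper_force: 0.0
```

```bash
python3 - <<'E'
from m import *
P=snap()
for l,z in(("tray",0),("arbor",.025),("handle_push",.045)):
  for n,p in zip("st",P):
    for d in arm.place_of(l,p)[:3]:
        w=at(p,d["centre"],z);print(l,n,round(d["conf"],2),w.round(4),C(w).round(3))
a=P[0]["frame"][90:280,300:470,::-1];cv2.imwrite("pics/e5.png",cv2.resize(a,(510,570),interpolation=3))
E
```

```text
tray s 0.78 [ 0.3957 -0.317   0.    ] [-0.135 -0.285]
tray t 0.58 [ 0.4052 -0.3141  0.    ] [-0.126 -0.283]
arbor s 0.69 [ 0.4062 -0.2087  0.025 ] [-0.117 -0.178]
arbor s 0.53 [ 0.3944 -0.326   0.025 ] [-0.137 -0.294]
arbor t 0.7 [ 0.4136 -0.196   0.025 ] [-0.109 -0.166]
arbor t 0.55 [ 0.4019 -0.3225  0.025 ] [-0.13  -0.291]
handle_push s 0.86 [0.3969 0.1018 0.045 ] [-0.103  0.133]
handle_push s 0.73 [0.4693 0.0337 0.045 ] [-0.036  0.059]
handle_push t 0.58 [0.3966 0.1038 0.045 ] [-0.104  0.135]
```

View pics/e5.png

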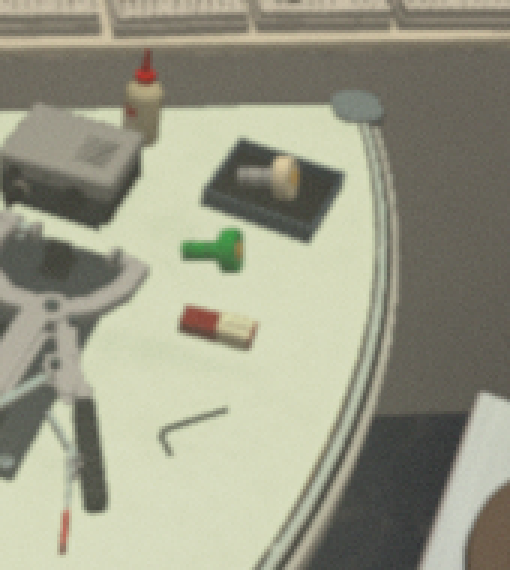

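The arbor lies in the tray at (268,177), near its centre. The pliers are open and the bystanders are where they were, so I'll hand in.

```bash
python3 -c "
from cell import arm
print(arm.sign_off())"
```

```text
the job is handed in; nothing more can be done
None
```

I closed the pliers until they snapped over centre and stayed locked, released them with the red lever so they sprang open, laid the wheel and arbor near the middle of the tray, and handed the job in at about 26 s; no verdict came back, and I judged the wheel home from the lock rather than measuring it.

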